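# Put the left-out egg away in the egg drawer

### The arm

A 6-joint arm with a two-finger parallel gripper is mounted at the origin on the work surface. World frame = base frame: x ahead of the robot, y to its left, z up, the work surface at z = 0. Lengths are in mm, angles in rad, forces in N, time in s.
With the tool pointing down it reaches from about 275 to 975 mm from the base axis. Payload 8.4 kg.
Tool frame: the origin (TCP) lies between the finger pads; the fingertips stand 14 mm ahead of it and the grasp point (between the pads) lies 5 mm behind it; z points along the fingers, y is the line along which they close (so a half turn about z gives the same grasp; the last joint's range is limited). The gripper opens to 92 mm and grips with 3 to 60 N. Pads are 20 mm wide; open, the fingers measure 128 mm over their backs; the gripper's body (75 mm by 189 mm) begins 69 mm behind the grasp point.
Start: joints at [1.119, 0.353, 1.633, -0, 1.155, -0.002], TCP at [271.74, 562.837, 194.383] pointing down, gripper open.
Joint ranges: [-2.63, 2.63], [-0.92, 2.1], [0.06, 2.66], [-1.3, 4.44], [0, 2.69], [-3.02, 3.02]. Speed limits (rad/s): [2.22, 2.22, 2.79, 3.14, 3.14, 3.14].

### API

Orientations are given as a unit quaternion [w, x, y, z].
In Python, from bench import move_pose, move_linear, set_joints, move_gripper, hold, inverse_kinematics, get_state, read_camera, camera_params, IKError, sign_off, outline_of gives the robot as it stands. The module is installed in compiled form; this text tells all that it offers. Calls block until the motion is done:
- move_pose(position, orientation): joint-space move of the TCP to a pose.
- move_linear(position, orientation=None, rate=150, max_force=None): straight line of the TCP; orientation=None keeps the orientation; rate is the mean speed in mm/s. With max_force (N) it stops when the force on the tool has changed by that much, and returns True; else False.
- set_joints(angles): joint-space move.
- move_gripper(opening, effort=None): opening from 0.0 (shut) to 1.0 (fully open); effort is the grip in N (None keeps the last); returns when the fingers have stopped.
- hold(seconds).
- inverse_kinematics(position, orientation): joint angles nearest the present ones, or None.
- get_state(): the state.
- read_camera(name): name is "scene" or "top" or "wrist"; returns the picture (420x560x3 uint8, blue, green, red); there is no depth.
- camera_params(name): a dict with "fx", "fy", "cx", "cy" (pixels), "D" ([k1, k2, p1, p2, k3] as OpenCV has them; the pictures are not rectified), "eye" and "orientation" of the camera in the world; the wrist camera has in their place "hand_eye" (4x4, takes a point from camera to tool coordinates, whose origin is the TCP and whose axes are the flange's). Camera axes: x right, y down, z forward; pixel columns grow to the right and rows downward; lengths in mm; the calibration is good to about 2 mm. A picture is of the moment at which its call begins: read the wrist's pose just before it. camera_params takes no time and is no camera call.
A pose or a line that the arm cannot do raises IKError and nothing moves.
- sign_off(): hands the job in; it is judged then, once.
Trained networks look in the newest picture that a camera, given by its name, has taken for a name from the list of things; names that differ only in an ending like _2 or _b are one class to them, and where a whole thing is asked for, a point or a joint stands for the part that bears it (a point fixed in the world has none). Each returns a list of dicts, best first, with "score" (0 to 1); they miss things now and then, are a little off and sometimes report something else, mostly with a low value. They report only what shows in the picture. A call takes as long as a camera call. They do not tell look-alikes from the thing itself.
- outline_of(camera, name): "mask" (420x560 bool, what is visible of it) and "rect" ([left, top, width, height] in pixels, round what is visible of it).
The state is a dict: "clock": time; "qpos": joint angles; "dq": joint speeds; "joint_efforts": joint torques, N m; "tool_pos": TCP position; "tcp_rot": TCP orientation; "ft_force": force on the tool from outside, world axes, zero at the start; "wrist_torque": the same for the moment, N m; "grip_width": opening from 0.0 (shut) to 1.0 (fully open); "grip_force": force on a finger pad.
Only numpy, scipy, OpenCV 4.12 (cv2) and the standard library are available. Lean on these libraries where they do the work, as an engineer would, in place of code of your own. Each camera call takes 0.05 s, during which the arm holds its last target. There are 200 camera calls.

### The job

One egg is left over, standing in the egg cup under the edge of the worktop shelf. Pull the egg drawer well open and put this egg away: set it down upright in one of the empty hollows of its tray, without dropping it and gently, so that no shell cracks. Leave the drawer open, as more eggs are coming, the stored eggs in their hollows and both egg cups standing.

Things in the scene. Friction and masses are not known exactly. Their poses are not given: they have to be found in the camera images.
- chest: Low fixed oak chest with one egg drawer, 340 mm wide (y), 185 deep (x), 102 high; left or right of the shelf. Origin on the worktop, 30 mm behind the middle of the closed drawer's front face. x points from the front into the chest, y left seen from the robot, z up. Its top board overhangs 6 mm at the front, 12 mm at the sides.
- drawer (a joint): How far the egg drawer is out, in m: 0 shut, 0.15 at its stop. It slides to the chest's -x, takes about 2 N and stays where left. Front board 15 mm thick, its top 91 mm above the worktop; side walls end at 70 mm. The hollows are clear of the chest's top at 0.12.
- handle (a point): Middle of the drawer's dark iron bar handle: an 11 mm round bar along the chest's y, straight for 84 mm, its axis 35 mm before the front face and 70 mm above the worktop, free above, below and behind. This point moves with the drawer.
- hollow_1 (a point): Centre of the left-most (left: chest's +y) of the four hollows in a row in the drawer's wooden egg tray, at the tray's upper face, 34 mm above the worktop. Round, 39 mm wide, 14 deep, flat floor; an egg standing in it has its centre 18 mm above this point. Hollows 76 mm apart, 77 mm behind the front board's inner side. Holds a stored egg.
- hollow_2 (a point): Centre of the second from the left (left: chest's +y) of the four hollows in a row in the drawer's wooden egg tray, at the tray's upper face, 34 mm above the worktop. Round, 39 mm wide, 14 deep, flat floor; an egg standing in it has its centre 18 mm above this point. Hollows 76 mm apart, 77 mm behind the front board's inner side. Empty.
- hollow_3 (a point): Centre of the third from the left (left: chest's +y) of the four hollows in a row in the drawer's wooden egg tray, at the tray's upper face, 34 mm above the worktop. Round, 39 mm wide, 14 deep, flat floor; an egg standing in it has its centre 18 mm above this point. Hollows 76 mm apart, 77 mm behind the front board's inner side. Empty.
- hollow_4 (a point): Centre of the right-most (left: chest's +y) of the four hollows in a row in the drawer's wooden egg tray, at the tray's upper face, 34 mm above the worktop. Round, 39 mm wide, 14 deep, flat floor; an egg standing in it has its centre 18 mm above this point. Hollows 76 mm apart, 77 mm behind the front board's inner side. Holds a stored egg.
- egg: The egg left over: brown, 64 mm tall, 47 mm thick, 50 to 100 g, at first upright in the egg cup. Origin at its centre, z along its length, up. The shell cracks when the forces on it add up to more than 24 N (12 N from each of two fingers); a grip of 4 to 6 N holds it.
- egg_b: A stored egg like the other, upright in the left-most hollow of the drawer's tray. Origin at its centre. It cracks like the other.
- egg_c: A stored egg like the other, upright in the right-most hollow of the drawer's tray. Origin at its centre. It cracks like the other.
- egg_cup: White china egg cup that holds the egg, loose: 48 mm high, 45 mm wide at the rim, origin at the centre of its foot on the worktop, z up. The egg stands in it loosely, its centre 18 mm above the rim, 66 mm above the worktop. It stands 2 to 10 mm behind the front edge of the shelf's board above it.
- spare_cup: A second, empty egg cup of the same kind, farther back under the shelf, near its right leg. Origin at the centre of its foot, z up.
- shelf: Fixed oak worktop shelf, open before and behind: a board 400 mm wide (y), from x = -15 mm (front edge) to +115 mm, underside 200 mm above the worktop, spice jars on it to 305 mm, on legs at y = +-179 mm and beyond. Origin on the worktop, x away from the robot, y left, z up. A gripper pointing straight down over the egg hits the board; one tilted 30 to 40 degrees from the robot's side clears it.
Things that resemble listed ones, but are neither listed nor needed, are in the scene too. What is shaped like the egg_cup but turquoise is not meant.

How it is judged:
By the outcome, as a careful person would: the job done as asked, in the order asked, and still so for the second after the job is handed in, with the robot touching nothing.
It also fails if it takes over 67 s, if anything falls off the work surface, if the arm or the gripper's body presses on something with over 40 N, if the wrist force passes 120 N, or if a joint passes its speed limit or range.

## Working session

There is one attempt and no reset: what is moved stays moved. The work goes in short steps, each a Python script; the robot and the scene stay as the last script left them, time stands still between calls to the robot, and variables do not carry over. Pictures are saved under pics/ and viewed, at most 13 in all, crops included, and the job is handed in when it is done.

```bash
mkdir -p pics; cat > h.py <<'E'
import numpy as np, cv2
from bench import *
from scipy.spatial.transform import Rotation as R
def q2R(q): return R.from_quat([q[1],q[2],q[3],q[0]]).as_matrix()
def R2q(M): q=R.from_matrix(M).as_quat(); return [float(v) for v in (q[3],q[0],q[1],q[2])]
def cam(name,st=None):
    p=camera_params(name); K=np.array([[p['fx'],0,p['cx']],[0,p['fy'],p['cy']],[0,0,1.]]); D=np.array(p['D'],float)
    if name=='wrist':
        st=st or get_state(); T=np.eye(4); T[:3,:3]=q2R(st['tcp_rot']); T[:3,3]=st['tool_pos']; T=T@np.array(p['hand_eye'])
        return K,D,T[:3,:3],T[:3,3]
    return K,D,q2R(p['orientation']),np.array(p['eye'],float)
def ray(c,uv):
    K,D,Rm,e=c; n=cv2.undistortPoints(np.array([[uv]],float),K,D)[0,0]; d=Rm@np.array([n[0],n[1],1]); return e,d/np.linalg.norm(d)
def onz(c,uv,z): e,d=ray(c,uv); return e+d*(z-e[2])/d[2]
def proj(c,P):
    K,D,Rm,e=c; P=np.atleast_2d(np.array(P,float)); return cv2.projectPoints((P-e)@Rm,np.zeros(3),np.zeros(3),K,D)[0][:,0]
def tri(rs):
    A=sum(np.eye(3)-np.outer(d,d) for e,d in rs); b=sum((np.eye(3)-np.outer(d,d))@e for e,d in rs); return np.linalg.solve(A,b)
E
python3 - <<'E'
from h import *
ims=[]
for n in ('scene','top'):
    im=read_camera(n); cv2.imwrite(f'pics/{n}0.png',im)
    p=camera_params(n); print(n,np.round(p['eye'],0),np.round(cam(n)[2][:,2],2))
    for t in ('egg','egg_cup','handle','chest','shelf','drawer','hollow_1'):
        for r in outline_of(n,t):
            m=r['mask']; ys,xs=np.nonzero(m); print(n,t,round(r['score'],2),np.round(r['rect']),xs.mean().round(1),ys.mean().round(1),np.median(im[m],0))
E
```

```text
scene [1694.  267.  806.] [-0.8  -0.19 -0.56]
scene egg 0.73 [171. 182.  20.  26.] 178.8 194.3 [ 50.  74. 107.]
scene egg_cup 0.63 [175. 202.  14.  18.] 181.2 212.4 [ 93. 109. 121.]
scene egg_cup 0.51 [202. 188.  14.  17.] 208.8 195.4 [68.5 79.  23. ]
scene chest 0.97 [277. 200. 167.  95.] 361.5 243.6 [ 45.  77. 125.]
scene shelf 0.68 [ 88. 116. 170. 142.] 174.7 166.8 [44. 64. 86.]
top [ 461.   -5. 1166.] [ 0.14 -0.   -0.99]
top egg 0.76 [363. 198.  25.  17.] 372.7 205.3 [ 45.   71.  101.5]
top egg_cup 0.58 [340. 233.  22.  16.] 351.4 240.5 [129. 149.  32.]
top egg_cup 0.44 [357. 206.  15.  12.] 363.1 210.6 [ 95. 116. 127.]
top handle 0.63 [119. 209. 130.  22.] 181.7 217.2 [27. 43. 65.]
top chest 0.89 [ 97. 128. 153. 101.] 173.4 175.7 [ 48.  99. 164.]
top shelf 0.56 [284. 128. 196.  84.] 379.9 168.1 [ 45.  85. 133.]
top drawer 0.65 [120. 208. 120.  19.] 179.2 217.4 [25. 42. 66.]
top hollow_1 0.61 [122. 209. 115.  21.] 178.7 217.6 [27. 43. 68.]
```

View pics/scene0.png

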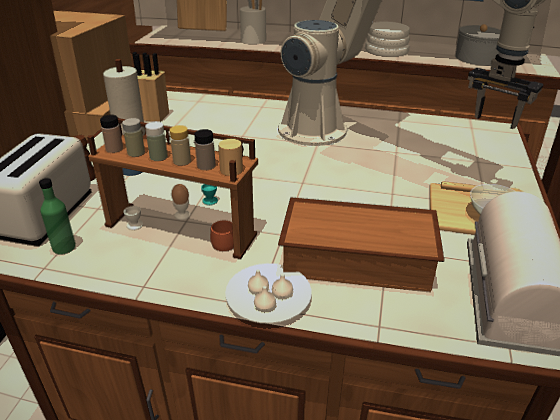

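View pics/top0.png

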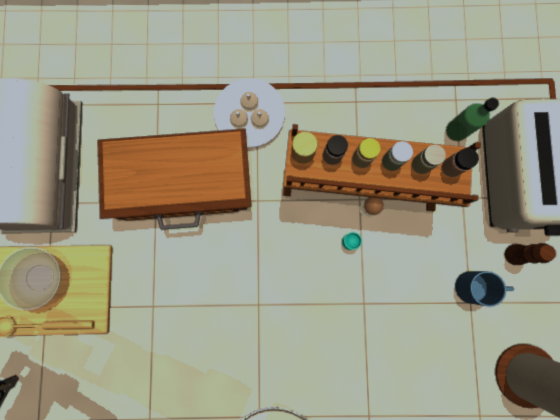

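The egg wanted is the brown one in the white cup (scene 180,195; top 374,205). What could be taken for it or its cup: the garlic on the plate (scene 265,290), the turquoise cup (scene 209,195; top 351,240) and the empty white cup (scene 133,216). The chest is left of the shelf, with its handle at top (180,220).

```bash
python3 - <<'E'
from h import *
t=cv2.imread('pics/top0.png'); s=cv2.imread('pics/scene0.png')
a=cv2.resize(t[110:260,90:490],(800,300),interpolation=cv2.INTER_CUBIC)
b=cv2.resize(s[150:250,95:261],(498,300),interpolation=cv2.INTER_CUBIC); b=np.hstack([b,np.zeros((300,302,3),np.uint8)])
cv2.imwrite('pics/crop1.png',np.vstack([a,b]))
E
```

```text
(no output)
```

View pics/crop1.png

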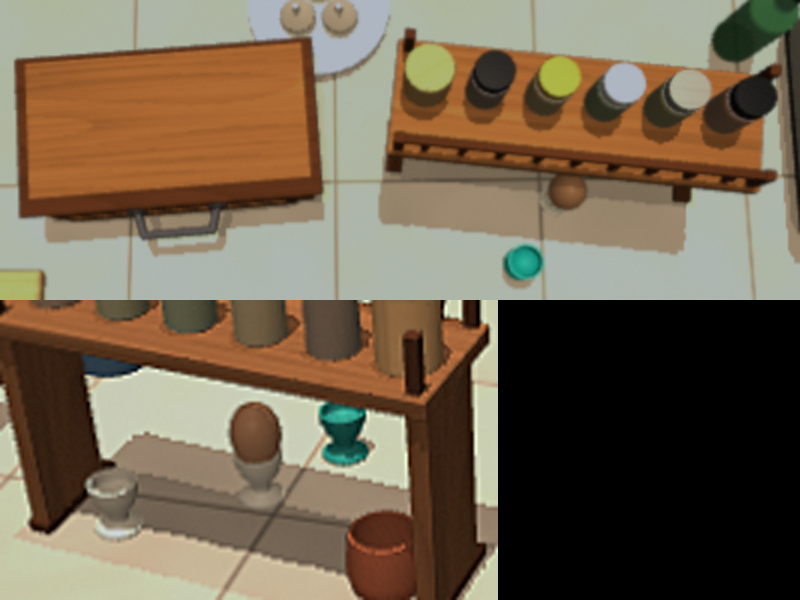

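The crop confirms the choice: brown egg in the white cup at its shelf edge (crop 255,430 / 567,190), turquoise cup in front of it, empty white cup at the robot's far right. The handle bar runs from crop (142,236) to (215,232).

```bash
python3 - <<'E'
from h import *
c=cam('top'); s=cam('scene')
f=lambda u,v:(90+u/2,110+v/2)
g=lambda u,v:(95+u/3,150+(v-300)/3)
print('handle bar',[onz(c,f(*p),70).round(0) for p in ((144,236),(215,232))])
print('chest top',[onz(c,f(*p),102).round(0) for p in ((16,60),(311,38),(318,178),(25,198),(321,190),(22,215))])
print('shelf top front/back z~215',[onz(c,f(*p),215).round(0) for p in ((390,155),(770,185),(405,40),(765,72))])
print('egg top',onz(c,f(567,190),66).round(1),'scene',onz(s,g(255,433),66).round(1), tri([ray(c,f(567,190)),ray(s,g(255,433))]).round(1))
print('turq',onz(c,f(523,262),45).round(1),onz(s,g(343,415),48).round(1))
print('spare',onz(s,g(111,485),48).round(1))
st=get_state();print(cam('wrist')[2:],q2R(st['tcp_rot']).round(3))
E
```

```text
handle bar [array([567., 267.,  70.]), array([570., 180.,  70.])]
chest top [array([781., 419., 102.]), array([805.,  59., 102.]), array([631.,  51., 102.]), array([611., 401., 102.]), array([616.,  48., 102.]), array([591., 404., 102.])]
shelf top front/back z~215 [array([637., -32., 215.]), array([ 599., -437.,  215.]), array([765., -51., 215.]), array([ 723., -440.,  215.])]
egg top [ 617.7 -255.3   66. ] scene [ 617.5 -251.1   66. ] [ 617.1 -253.4   65.8]
turq [ 530.5 -201.3   45. ] [ 543.5 -195.4   48. ]
spare [ 699.5 -355.3   48. ]
(array([[ 4.33995216e-01,  8.65358514e-01,  2.50604858e-01],
       [ 9.00915113e-01, -4.16763909e-01, -1.21077672e-01],
       [-3.32533984e-04,  2.78320835e-01, -9.60488106e-01]]), array([200.53857037, 596.21962739, 384.53866576])) [[-0.901  0.435  0.   ]
 [ 0.435  0.901  0.   ]
 [-0.     0.    -1.   ]]
```

```bash
cat >> h.py <<'E'
def tool(tilt,yaw,mode):
    """tool z tilted by `tilt` toward heading yaw; mode 'flat': y horizontal, x towards robot; 'vert': y in vertical plane"""
    h=np.array([np.cos(yaw),np.sin(yaw),0]); z=np.sin(tilt)*h-np.array([0,0,np.cos(tilt)])
    side=np.array([-h[1],h[0],0])
    if mode=='flat': y=side; x=np.cross(y,z)
    else: x=side if mode=='vert' else -side; y=np.cross(z,x)
    return np.column_stack([x,y,z])
E
python3 - <<'E'
from h import *
ya=0.067; H=np.array([570,223,70.])
for t in (35,45):
  for m in ('vert','vert-'):
    M=tool(np.radians(t),ya,m); print(t,m,[np.round(q,2) if (q:=inverse_kinematics(list(p),R2q(M))) is not None else None for p in (H-100*M[:,2],H,H-[140,10,0])])
for t in (30,33):
  for yw in (-.1,-.25):
    M=tool(np.radians(t),yw,'flat'); E=np.array([617,-253,66.])
    print(t,yw,M[:,0].round(2),[np.round(q,2) if (q:=inverse_kinematics(list(p),R2q(M))) is not None else None for p in (E-100*M[:,2],E)])
M=tool(np.radians(40),ya,'vert')
move_pose(list(H-110*M[:,2]),R2q(M)); st=get_state(); im=read_camera('wrist'); cv2.imwrite('pics/w1.png',im)
print(st['clock'],proj(cam('wrist',st),[H,H+[0,42,0]]).round(0))
for r in outline_of('wrist','handle'): print(r['score'],r['rect'],np.median(im[r['mask']],0))
E
```

```text
35 vert [array([ 0.6 ,  0.1 ,  2.27, -0.94,  0.37,  1.36]), None, None]
35 vert- [array([ 0.6 ,  0.1 ,  2.27, -0.94,  0.37, -1.79]), None, None]
45 vert [None, array([0.59, 0.41, 2.33, 4.04, 0.47, 2.69]), array([0.87, 0.33, 2.55, 4.19, 0.63, 2.82])]
45 vert- [None, array([ 0.59,  0.41,  2.33,  4.04,  0.47, -0.45]), array([ 0.87,  0.33,  2.55,  4.19,  0.63, -0.32])]
30 -0.1 [-0.86  0.09 -0.5 ] [array([-0.55,  0.19,  2.1 ,  0.55,  0.43, -2.47]), array([-0.5 ,  0.4 ,  2.06,  0.81,  0.27, -2.72])]
30 -0.25 [-0.84  0.21 -0.5 ] [array([-0.47,  0.18,  2.12,  0.33,  0.35, -2.07]), array([-0.45,  0.39,  2.08,  0.57,  0.18, -2.3 ])]
33 -0.1 [-0.83  0.08 -0.54] [array([-0.57,  0.19,  2.15,  0.74,  0.37, -2.68]), None]
33 -0.25 [-0.81  0.21 -0.54] [array([-0.48,  0.17,  2.17,  0.49,  0.27, -2.24]), array([-0.45,  0.4 ,  2.12,  1.05,  0.13, -2.79])]Traceback (most recent call last):
  File "<stdin>", line 11, in <module>
bench.IKError: the arm cannot take that pose within its joint ranges
```

```bash
python3 - <<'E'
from h import *
ya=0.067; H=np.array([570,223,70.])
def f(P,M):
    q=inverse_kinematics([float(v) for v in P],R2q(M)); return None if q is None else np.round(q,2)
for t in (20,25,28):
  for m in ('vert','vert-'):
    M=tool(np.radians(t),ya,m); print(t,m,*[f(p,M) for p in (H-100*M[:,2],H,H-[70,5,0],H-[140,10,0])])
for t in (25,30):
  for yw in (ya,.3):
    M=tool(np.radians(t),yw,'flat'); E=np.array([562,175,56.])
    print(t,yw,*[f(p,M) for p in (E+[0,0,100],E)])
M=tool(np.radians(20),ya,'vert')
move_pose(list(H-110*M[:,2]),R2q(M)); st=get_state(); im=read_camera('wrist'); cv2.imwrite('pics/w1.png',im)
print(st['clock'],proj(cam('wrist',st),[H,H+[0,42,0]]).round(0))
for r in outline_of('wrist','handle'): print(r['score'],r['rect'],np.median(im[r['mask']],0))
E
```

```text
20 vert [ 0.48  0.16  2.03 -0.23  0.64  0.57] [ 0.45  0.35  2.04 -0.3   0.44  0.64] [ 0.51  0.27  2.17 -0.38  0.41  0.77] [ 0.59  0.19  2.29 -0.46  0.4   0.93]
20 vert- [ 0.48  0.16  2.03 -0.23  0.64 -2.57] [ 0.45  0.35  2.04 -0.3   0.44 -2.51] [ 0.51  0.27  2.17 -0.38  0.41 -2.37] [ 0.59  0.19  2.29 -0.46  0.4  -2.21]
25 vert [ 0.51  0.13  2.11 -0.37  0.53  0.73] [ 0.47  0.34  2.1  -0.53  0.34  0.88] [ 0.54  0.26  2.23 -0.66  0.32  1.07] [ 0.64  0.18  2.35 -0.79  0.33  1.29]
25 vert- [ 0.51  0.13  2.11 -0.37  0.53 -2.41] [ 0.47  0.34  2.1  -0.53  0.34 -2.26] [ 0.54  0.26  2.23 -0.66  0.32 -2.07] [ 0.64  0.18  2.35 -0.79  0.33 -1.85]
28 vert [ 0.54  0.11  2.16 -0.49  0.47  0.86] [ 0.49  0.34  2.14 -0.75  0.29  1.11] [ 0.57  0.26  2.27 -0.92  0.29  1.35] [ 0.67  0.18  2.39 -1.05  0.31  1.57]
28 vert- [ 0.54  0.11  2.16 -0.49  0.47 -2.28] [ 0.49  0.34  2.14 -0.75  0.29 -2.03] [ 0.57  0.26  2.27 -0.92  0.29 -1.79] [ 0.67  0.18  2.39 -1.05  0.31 -1.57]
25 0.067 [ 0.38  0.15  2.1  -0.28  0.49 -1.03] [ 0.38  0.33  2.17 -0.54  0.26 -0.76]
25 0.3 [ 0.3   0.14  2.11  0.    0.45 -1.57] [ 0.3   0.33  2.18  0.    0.2  -1.57]
30 0.067 [ 0.41  0.13  2.16 -0.46  0.38 -0.84] [ 0.41  0.33  2.23 -1.14  0.18 -0.14]
30 0.3 [ 0.3   0.12  2.18  0.    0.32 -1.57] [ 0.3   0.32  2.25  0.01  0.05 -1.58]
2.3667 [[278. 207.]
 [282. 157.]]
0.66 [269.8, 0.2, 61.5, 350.1] [25. 37. 55.]
```

View pics/w1.png

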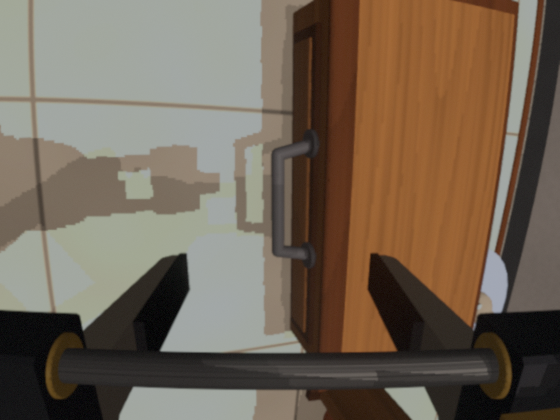

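The wrist picture shows the bar handle running from (279,154) to (278,252), with the chest's front to its right.

```bash
python3 - <<'E'
from h import *
c=cam('wrist')
P=[onz(c,p,70) for p in ((279,154),(279,203),(278,252))]; print(np.round(P,1), 'len',np.linalg.norm(P[0]-P[2]))
d=P[0]-P[2]; print('yaw bar',-np.arctan2(d[0],d[1]))
# board top front edge, z=102
Q=[onz(c,p,102) for p in ((331,20),(325,330))]; d=Q[0]-Q[1]; print(np.round(Q,0),'yaw board',-np.arctan2(d[0],d[1]))
E
```

```text
[[567.3 267.5  70. ]
 [570.2 226.3  70. ]
 [572.4 182.1  70. ]] len 85.51728127177682
yaw bar 0.05928167935256881
[[588. 367. 102.]
 [610. 117. 102.]] yaw board 0.08761591669546125
```

```bash
python3 - <<'E'
from h import *
ya=0.065; H=np.array([570,225.5,70.]); M=tool(np.radians(22),ya,'vert'); z=M[:,2]; h=np.array([np.cos(ya),np.sin(ya),0])
L=lambda P,**k: move_linear([float(v) for v in P],R2q(M),**k)
move_gripper(.27,20)
move_pose(list(H-60*z),R2q(M))
print('hit',L(H-3*z,rate=80,max_force=8))
move_gripper(0,20); s=get_state(); print(s['clock'],s['grip_width']*92,s['grip_force'],s['ft_force'])
if s['grip_width']*92>8:
    print('hit',L(H-3*z-142*h,rate=100,max_force=40)); s=get_state(); print(s['clock'],s['tool_pos'],s['ft_force'],s['grip_width']*92)
E
```

```text
hit False
5.2167 0.29708498167889846 0.0 [0.71032568 1.34680233 0.58165157]
```

```bash
python3 - <<'E'
from h import *
s=get_state(); print(s['tool_pos'],s['qpos'])
a=read_camera('wrist'); print(proj(cam('wrist',s),[[570,225.5,70],[567,267,70]]).round(0)); b=read_camera('top'); print(proj(cam('top'),[[570,225.5,70],s['tool_pos']]).round(0))
b=cv2.resize(b[150:260,100:260],(480,330))
a=np.vstack([a,np.zeros((0,560,3),np.uint8)]); cv2.imwrite('pics/m1.png',np.hstack([cv2.resize(a,(440,330)),b[:,120:]]))
E
```

```text
[568.89136308 225.47330543  72.90476909] [ 0.46561477  0.33922164  2.06380605 -0.37693652  0.40806531  0.7226713 ]
[[279. 253.]
 [278. 181.]]
[[179. 226.]
 [179. 227.]]
```

View pics/m1.png

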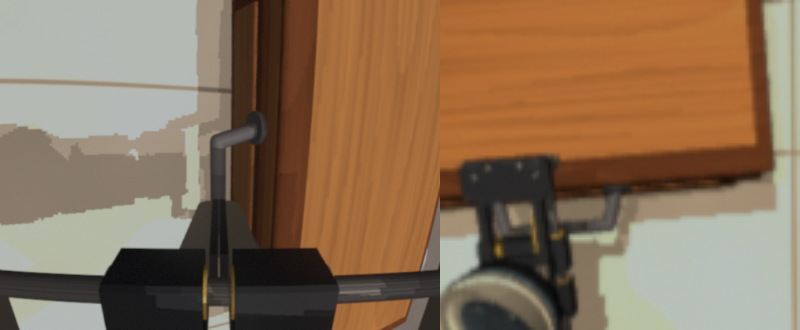

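```bash
python3 - <<'E'
from h import *
s=get_state(); c2=cam('wrist',s)
M=tool(np.radians(20),.067,'vert'); H0=np.array([570,223,70.]); s1={'tcp_rot':R2q(M),'tool_pos':H0-110*M[:,2]}
c1=cam('wrist',s1)
r1,r2,r3=ray(c1,(279,152)),ray(c2,(277.5,183)),ray(cam('top'),(162,228))
print(tri([r1,r2]),tri([r1,r3]),tri([r2,r3]),tri([r1,r2,r3]))
print([ (e.round(0),d.round(2)) for e,d in (r1,r2,r3)])
print(s['grip_width'],s['ft_force'],s['grip_force'])
E
```

```text
[559.07599795 269.60249847  89.7708323 ] [567.27563228 267.55324666  68.39180162] [566.22203968 266.16338486  71.41292626] [566.60837522 266.85774834  70.57548917]
[(array([462., 294., 352.]), array([ 0.35, -0.09, -0.93])), (array([492., 298., 249.]), array([ 0.38, -0.17, -0.91])), (array([ 461.,   -5., 1166.]), array([ 0.09,  0.24, -0.97]))]
0.005665862575751172 [-0.22680749 -1.11061331  0.49467424] 0.0
```

```bash
python3 - <<'E'
from h import *
a=read_camera('wrist')[160:340,190:370]; b=read_camera('scene')[170:300,270:400]
cv2.imwrite('pics/m2.png',np.hstack([cv2.resize(a,(400,400),interpolation=cv2.INTER_CUBIC),cv2.resize(b,(400,400),interpolation=cv2.INTER_CUBIC)]))
E
```

```text
(no output)
```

View pics/m2.png

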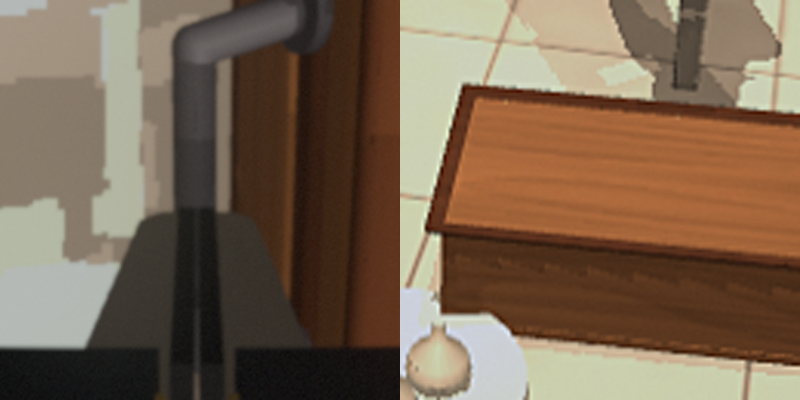

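```bash
python3 - <<'E'
from h import *
s=get_state(); c=cam('wrist',s); M=q2R(s['tcp_rot']); T=np.array(s['tool_pos'])
for x in (10,0,-10):
  print(x,[(z,proj(c,T+M@np.array([x,0,z]))[0].round(0)) for z in (-40,-20,0,14,25)])
  print([(y,proj(c,T+M@np.array([x,y,14]))[0].round(0)) for y in (-18,18)])
print(c[3],np.array(camera_params('wrist')['hand_eye']).round(2))
E
```

```text
10 [(-40, array([279., 268.])), (-20, array([279., 252.])), (0, array([279., 238.])), (14, array([279., 230.])), (25, array([279., 225.]))]
[(-18, array([248., 230.])), (18, array([310., 230.]))]
0 [(-40, array([279., 289.])), (-20, array([279., 270.])), (0, array([279., 255.])), (14, array([279., 246.])), (25, array([279., 240.]))]
[(-18, array([249., 246.])), (18, array([309., 246.]))]
-10 [(-40, array([279., 308.])), (-20, array([279., 288.])), (0, array([279., 272.])), (14, array([279., 262.])), (25, array([279., 255.]))]
[(-18, array([249., 262.])), (18, array([309., 262.]))]
[492.22529189 298.46938875 249.04270596] [[   0.     -0.96   -0.28   77.86]
 [   1.      0.      0.     -0.48]
 [   0.     -0.28    0.96 -190.3 ]
 [   0.      0.      0.      1.  ]]
```

```bash
python3 - <<'E'
from h import *
p=camera_params('wrist'); print(p['fx'],p['fy'],p['cx'],p['cy'],np.round(p['D'],3))
s=get_state(); c=cam('wrist',s); M=q2R(s['tcp_rot']); T=np.array(s['tool_pos'])
for x in (10,-10):
  for z in (-20,14): print(x,z,proj(c,[T+M@np.array([x,y,z]) for y in (-46,46)]).round(0).tolist())
for t in ('L','R'): pass
w=cv2.imread('pics/w1.png'); print(w[215:275:5,170:215:5].mean(2).round(0))
E
```

```text
366.50187165735395 366.50187165735395 278.1294011195014 216.04510300085053 [-0.1  0.   0.   0.   0. ]
10 -20 [[187.0, 251.0], [371.0, 252.0]]
10 14 [[201.0, 230.0], [357.0, 230.0]]
-10 -20 [[190.0, 287.0], [368.0, 288.0]]
-10 14 [[203.0, 261.0], [355.0, 262.0]]
[[154. 155. 159. 159. 159. 158. 160. 159. 164.]
 [160. 158. 159. 159. 159. 159. 160. 159. 165.]
 [159. 159. 159. 159. 159. 159. 159. 159. 159.]
 [158. 159. 158. 159. 159. 159. 159. 159. 159.]
 [159. 159. 159. 160. 160. 159. 160. 163. 165.]
 [159. 159. 160. 160. 158. 162. 164. 165. 163.]
 [159. 159. 160. 159. 163. 164. 165. 165. 164.]
 [159. 159. 159. 160. 164. 164. 164. 164. 164.]
 [115.  93.  25.  34. 164. 164. 163. 165. 164.]
 [ 43.  25.  23.  31. 164. 164. 164. 164. 164.]
 [ 37.  20.  20.  29. 164. 164. 165. 163. 163.]
 [ 15.  14.  19.  25. 164. 164. 165. 164. 163.]]
```

The picture shows the real fingertips about 36 mm short of the stated place (tool z ≈ -22, not +14). They closed above the bar, so I'll correct by that offset.

```bash
cat >> h.py <<'E'
OFF=36. # real fingertips sit this much short of the nominal ones
def tgt(P,M): return [float(v) for v in np.array(P)+OFF*M[:,2]]
def L(P,M,**k): return move_linear(tgt(P,M),R2q(M),**k)
E
python3 - <<'E'
from h import *
ya=0.065; H=np.array([570,225.5,70.]); M=tool(np.radians(22),ya,'vert'); z=M[:,2]; h=np.array([np.cos(ya),np.sin(ya),0])
move_gripper(.27,20)
print('hit',L(H-3*z,M,rate=60,max_force=6))
move_gripper(0,20); s=get_state(); print(s['clock'],s['tool_pos'],s['grip_width']*92,s['grip_force'],s['ft_force'])
if s['grip_width']*92>8:
    print('hit',L(H-3*z-142*h,M,rate=100,max_force=40)); s=get_state(); print(s['clock'],s['tool_pos'],s['ft_force'],s['grip_width']*92)
E
```

```text
hit False
7.0667 [581.91698873 226.2681679   39.50289358] 10.150847015750431 19.99525487422943 [-4.35215151  0.44179874  2.83357172]
hit False
8.6333 [440.84811083 216.75534557  39.47077535] [-1.11147237 -4.0048586   5.24669282] 10.36743946919232
```

```bash
python3 - <<'E'
from h import *
ya=0.065; H=np.array([570,225.5,70.]); M=tool(np.radians(22),ya,'vert'); z=M[:,2]; h=np.array([np.cos(ya),np.sin(ya),0])
H2=H-142*h
move_gripper(.35); L(H2-110*z,M,rate=200)
im=read_camera('top'); cv2.imwrite('pics/top1.png',im)
move_gripper(1.0)
E0=np.array([617,-253,66.])
def f(P,M):
    q=inverse_kinematics(tgt(P,M),R2q(M)); return None if q is None else np.round(q,2)
for t in (28,31,34):
  for yw in (-.39,-.3,-.2,-.1):
    N=tool(np.radians(t),yw,'flat'); n=N[:,2]; print(t,yw,[f(p,N) for p in (E0-110*n,E0-7*n,E0-7*n+[0,0,30],E0-7*n+[-120,0,60])])
Hc=h*0
for t in (28,31,34):
  for yw in (.065,.2,.3):
    N=tool(np.radians(t),yw,'flat'); n=N[:,2]; G=np.array([562,180,52.]); print(t,yw,[f(p,N) for p in (G+[0,0,90],G-7*n)])
E
```

```text
28 -0.39 [array([-0.39,  0.24,  2.09,  0.  ,  0.33, -1.58]), array([-0.39,  0.45,  2.04,  0.01,  0.16, -1.58]), array([-0.39,  0.4 ,  2.02,  0.  ,  0.23, -1.58]), array([-0.51,  0.21,  2.23,  0.25,  0.23, -1.92])]
28 -0.3 [array([-0.43,  0.24,  2.08,  0.19,  0.34, -1.87]), array([-0.42,  0.46,  2.03,  0.33,  0.18, -2.01]), array([-0.42,  0.4 ,  2.02,  0.24,  0.24, -1.91]), array([-0.55,  0.21,  2.22,  0.46,  0.26, -2.24])]
28 -0.2 [array([-0.48,  0.24,  2.08,  0.36,  0.37, -2.16]), array([-0.45,  0.46,  2.03,  0.59,  0.21, -2.37]), array([-0.45,  0.41,  2.02,  0.46,  0.27, -2.24]), array([-0.58,  0.22,  2.21,  0.62,  0.31, -2.51])]
28 -0.1 [array([-0.52,  0.25,  2.06,  0.49,  0.42, -2.4 ]), array([-0.48,  0.46,  2.02,  0.73,  0.27, -2.62]), array([-0.48,  0.41,  2.01,  0.6 ,  0.32, -2.49]), array([-0.62,  0.23,  2.2 ,  0.71,  0.37, -2.72])]
31 -0.39 [array([-0.39,  0.23,  2.14,  0.  ,  0.24, -1.58]), array([-0.39,  0.45,  2.07,  0.01,  0.07, -1.59]), array([-0.39,  0.4 ,  2.06,  0.01,  0.14, -1.58]), array([-0.51,  0.21,  2.26,  0.45,  0.15, -2.12])]
31 -0.3 [array([-0.44,  0.23,  2.
[... 1544 characters left out ...]
]
28 0.3 [array([ 0.31,  0.24,  2.15, -0.02,  0.26, -1.54]), array([ 0.31,  0.4 ,  2.2 , -0.1 ,  0.05, -1.46])]
31 0.065 [array([ 0.41,  0.24,  2.17, -0.7 ,  0.27, -0.59]), None]
31 0.2 [array([ 0.35,  0.24,  2.19, -0.4 ,  0.2 , -1.04]), array([0.35, 0.41, 2.23, 4.26, 0.09, 0.59])]
31 0.3 [array([ 0.31,  0.23,  2.19, -0.03,  0.18, -1.53]), array([0.31, 0.41, 2.24, 3.26, 0.05, 1.46])]
34 0.065 [array([ 0.42,  0.24,  2.21, -1.01,  0.23, -0.28]), array([0.42, 0.43, 2.25, 4.25, 0.22, 0.78])]
34 0.2 [array([ 0.36,  0.23,  2.22, -0.74,  0.13, -0.71]), array([0.36, 0.42, 2.27, 3.73, 0.16, 1.12])]
34 0.3 [array([ 0.31,  0.23,  2.22, -0.07,  0.09, -1.49]), array([0.31, 0.42, 2.27, 3.19, 0.14, 1.54])]
```

```bash
python3 - <<'E'
from h import *
E0=np.array([617,-253,66.]); N=tool(np.radians(28),-.15,'flat'); n=N[:,2]
P=E0-120*n+[-20,0,0]
move_pose(tgt(P,N),R2q(N)); s=get_state(); im=read_camera('wrist'); print(s['clock'])
c=cam('wrist',s); print(proj(c,[E0]).round(1))
for t in ('egg','egg_cup'):
  for r in outline_of('wrist',t):
    m=r['mask']; ys,xs=np.nonzero(m); print(t,r['score'],np.round(r['rect'],1),xs.mean(),ys.mean(),np.median(im[m],0))
cv2.imwrite('pics/w2.png',np.vstack([im[:, :]]))
E
```

```text
13.575
[[282.2 232.9]]
egg 0.96 [252.7 201.2  60.8  69.4] 280.945114213198 232.7239847715736 [ 51.  73. 100.]
egg_cup 0.8 [255.9 159.1  50.   55.4] 280.4604790419162 184.63413173652694 [ 90. 104. 112.]
egg_cup 0.58 [299.6  61.3  67.7  86.1] 332.33568126788464 105.15496368038741 [75. 84. 31.]
```

View pics/w2.png

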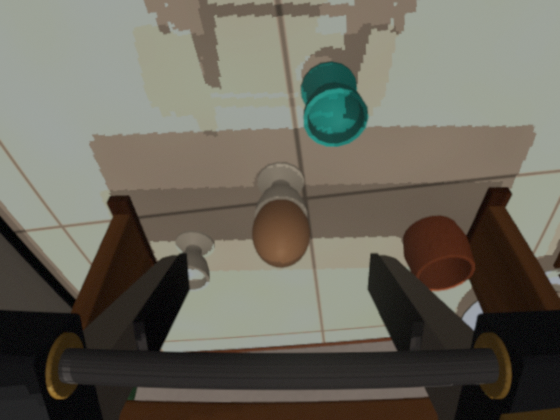

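View pics/top1.png

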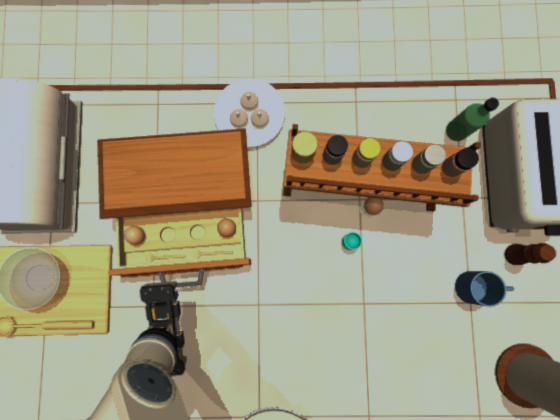

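Egg seen at (281,233) as predicted; top view shows empty hollows at (168,235) and (198,233), eggs at (135,234) and (226,228). Grasp now.

```bash
python3 - <<'E'
from h import *
E0=np.array([617,-253.7,66.]); N=tool(np.radians(28),-.15,'flat'); n=N[:,2]
print('hit',L(E0-2*n,N,rate=70,max_force=4))
move_gripper(0,5.0); s=get_state(); print(s['clock'],s['tool_pos'],s['grip_width']*92,s['grip_force'],s['ft_force'])
if s['grip_width']*92>40:
    L(E0-2*n+[0,0,20],N,rate=40); hold(.1)
    s=get_state(); print(s['clock'],s['grip_width']*92,s['grip_force'],s['ft_force'])
    L(E0-2*n+[-60,12,45],N,rate=80)
    L(E0-2*n+[-150,40,110],N,rate=130)
    s=get_state(); print(s['clock'],s['grip_width']*92,s['grip_force'],s['ft_force'])
    im=read_camera('wrist'); cv2.imwrite('pics/w3.png',im)
    c=cam('top'); read_camera('top'); 
    for t in ('egg','hollow_2','egg_cup'):
      for r in outline_of('top',t):
        ys,xs=np.nonzero(r['mask']); print(t,r['score'],np.round(r['rect']),xs.mean().round(1),ys.mean().round(1),onz(c,(xs.mean(),ys.mean()),52).round(1))
    print(get_state()['clock'])
E
```

```text
hit False
16.4583 [ 632.77923548 -256.11728265   35.96903087] 46.71803365174741 5.000007972121239 [-0.48091694  0.11459968  0.27926279]
17.2083 46.643023964390444 4.999957010149956 [-0.05879625  0.20876593 -1.06977902]
19.2167 46.727337040647754 4.999976232647896 [-0.46806873 -1.18726476 -1.30544215]
egg 0.82 [125. 222.  18.  25.] 134.5 234.3 [553.4 338.8  52. ]
egg 0.77 [219. 219.  16.  18.] 226.1 227.4 [567.7 111.6  52. ]
egg 0.61 [359. 257.  23.  17.] 370.3 264.5 [ 471.9 -244.1   52. ]
hollow_2 0.93 [108. 207. 143.  83.] 179.1 245.1 [525.3 227.9  52. ]
egg_cup 0.65 [342. 232.  18.  14.] 350.9 240.4 [ 531.6 -198.7   52. ]
egg_cup 0.57 [358. 200.  22.  16.] 369.4 206.9 [ 615. -248.   52.]
egg_cup 0.48 [108. 208. 142.  83.] 179.4 245.0 [525.4 227.1  52. ]
19.4667
```

View pics/w3.png

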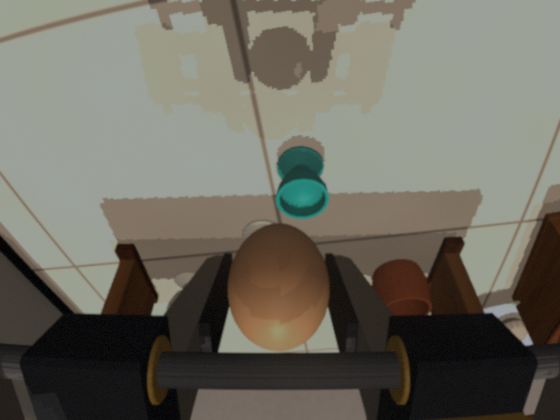

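Egg held in the grip (centre 279,287), cup still standing. Next, above hollow_3 for a close look.

```bash
python3 - <<'E'
from h import *
G=np.array([561,188,52.]); N=tool(np.radians(28),.1,'flat'); n=N[:,2]
move_pose(tgt(G-2*n+[-50,0,125],N),R2q(N)); hold(.2)
s=get_state(); im=read_camera('wrist'); c=cam('wrist',s); print(s['clock'],s['grip_width']*92,s['grip_force'])
print('b,c,h3,h2 pred',proj(c,[[553.4,338.8,52],[567.7,111.6,52],[562.9,187.3,34],[558.2,263.1,34]]).round(1).tolist())
for r in outline_of('wrist','egg'):
    ys,xs=np.nonzero(r['mask']); print(r['score'],np.round(r['rect']),xs.mean().round(1),ys.mean().round(1),onz(c,(xs.mean(),ys.mean()),52).round(1))
cv2.imwrite('pics/w4.png',im)
E
```

```text
21.1583 46.57990305785252 4.999951645731926
b,c,h3,h2 pred [[453.0, 200.0], [179.7, 192.0], [273.1, 180.6], [361.6, 183.4]]
0.77 [228. 228. 104. 125.] 278.1 287.3 [691.8 204.4  52. ]
0.68 [427. 164.  62.  68.] 455.5 197.5 [550.5 339.8  52. ]
0.63 [146. 155.  61.  71.] 177.7 191.0 [566.7 110.1  52. ]
```

View pics/w4.png

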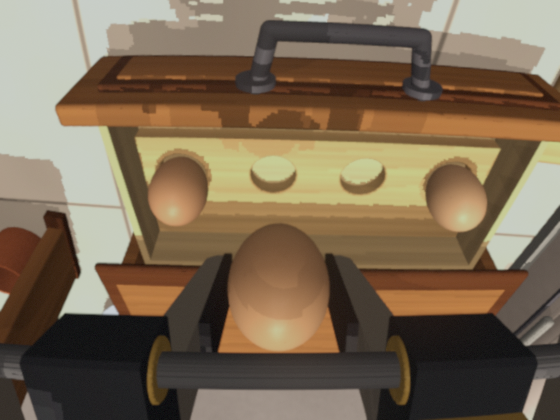

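```bash
python3 - <<'E'
from h import *
im=cv2.imread('pics/w4.png'); c=cam('wrist')
for uv in ((273.5,172),(363,174)):
    P=onz(c,uv,34); a=np.linspace(0,6.28,60); q=proj(c,P+19.5*np.c_[np.cos(a),np.sin(a),0*a]); print(P.round(1),q.min(0).round(0),q.max(0).round(0))
e=np.vstack([im[140:205,235:405]]); 
o=cv2.resize(e,None,fx=4.7,fy=4.7,interpolation=cv2.INTER_CUBIC)
for u,v in proj(c,onz(c,(273.5,172),34)+19.5*np.c_[np.cos(a),np.sin(a),0*a]): cv2.circle(o,(int((u-235)*4.7),int((v-140)*4.7)),2,(0,0,255),-1)
for u,v in proj(c,np.array([562.9,187.3,34])+19.5*np.c_[np.cos(a),np.sin(a),0*a]): cv2.circle(o,(int((u-235)*4.7),int((v-140)*4.7)),2,(255,0,0),-1)
cv2.imwrite('pics/c5.png',o)
E
```

```text
[553.8 187.1  34. ] [250. 152.] [297. 190.]
[548.2 262.   34. ] [340. 155.] [386. 192.]
```

View pics/c5.png

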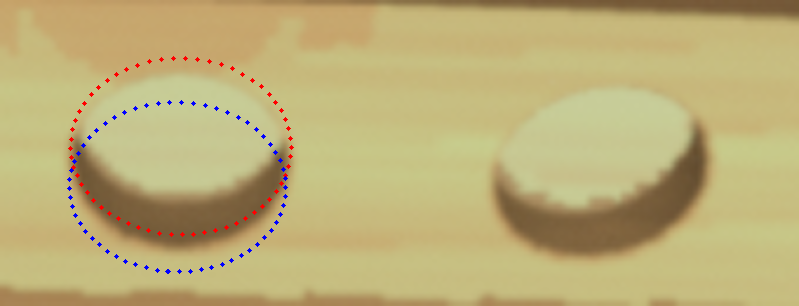

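```bash
python3 - <<'E'
from h import *
c=cam('top'); print([onz(c,p,34).round(1).tolist() for p in ((198,233),(168,235))])
s=get_state(); w=cam('wrist',s); M=q2R(s['tcp_rot']); P=np.array(s['tool_pos'])-34*M[:,2]; print('held egg pred',proj(w,[P]).round(1), P.round(1))
# held egg silhouette centroid prediction for an ellipsoid 47x64, and stored eggs' predicted from hollow estimate
def sil(cn,C):
    a=np.random.default_rng(0).normal(size=(4000,3)); a/=np.linalg.norm(a,axis=1)[:,None]
    h=cv2.convexHull(proj(cn,C+a*[23.5,23.5,32]).astype(np.float32)); m=cv2.moments(h); return np.round([m['m10']/m['m00'],m['m01']/m['m00'],*cv2.boundingRect(h)],1)
print(sil(w,P))
h=np.array([np.cos(.065),np.sin(.065),0]); y=np.array([-h[1],h[0],0]); H3=np.array([556.8,187,52])
for n,k in (('c',-76),('b',152)):
    print(n,sil(w,H3+k*y),sil(c,H3+k*y))
E
```

```text
[[556.2, 184.5, 34.0], [552.1, 260.1, 34.0]]
held egg pred [[279.5 285. ]] [511.2 187.4 177. ]
[279.5 289.2 229.  225.  101.  128. ]
c [177.5 187.1 147.  152.   61.   70. ] [226.2 229.8 216.  220.   20.   20. ]
b [456.8 195.  425.  161.   64.   68. ] [134.4 237.  124.  227.   21.   20. ]
```

```bash
python3 - <<'E'
from h import *
G=np.array([557.8,187,52.]); N=tool(np.radians(28),.1,'flat'); n=N[:,2]
L(G-2*n+[0,0,100],N,rate=100)
L(G-2*n+[0,0,14],N,rate=60); hold(.3)
s=get_state(); print(s['clock'],s['ft_force'],s['grip_width']*92)
print('hit',L(G-2*n+[0,0,-3],N,rate=12,max_force=1.5))
s=get_state(); print(s['clock'],(np.array(s['tool_pos'])-34*n-G).round(2),s['ft_force'],s['grip_width']*92,s['grip_force'])
im=read_camera('wrist'); cv2.imwrite('pics/w6.png',im)
for r in outline_of('wrist','egg'): print(r['score'],np.round(r['rect']))
E
```

```text
23.825 [ 0.12498387 -0.25518073 -1.30908753] 46.61860494309391
hit True
24.9 [ 0.14 -0.08 -0.25] [ 0.84353214 -0.06673376  3.80101793] 46.38863552646197 5.000167340040207
0.94 [ 61. 224. 109.  92.]
0.89 [521. 233.  39. 108.]
0.87 [229. 231. 101. 124.]
```

```bash
python3 - <<'E'
from h import *
G=np.array([557.8,187,52.]); N=tool(np.radians(28),.1,'flat'); n=N[:,2]
move_gripper(.61); hold(.3); s=get_state(); print(s['ft_force'],s['grip_width']*92)
print('hit',L(G-60*n,N,rate=50,max_force=4))
L(G-130*n+[-20,0,20],N,rate=120); hold(.3)
s=get_state(); w=cam('wrist',s); c=cam('top'); print(s['clock'],s['ft_force'])
im=read_camera('wrist'); t=read_camera('top'); read_camera('scene'); 
for k,cn in (('wrist',w),('top',c)):
  for nm in ('egg','egg_cup'):
    for r in outline_of(k,nm):
      ys,xs=np.nonzero(r['mask']); print(k,nm,r['score'],np.round(r['rect']),onz(cn,(xs.mean(),ys.mean()),52 if nm=='egg' else 25).round(1))
for r in outline_of('scene','egg_cup'): print('scene',r['rect'],r['score'])
cv2.imwrite('pics/fin.png',np.hstack([cv2.resize(im,(400,300)),cv2.resize(t,(400,300))]))
E
```

```text
[-0.56535559 -0.20062005  0.23843942] 55.915011728196944
hit False
28.225 [ 0.18392774  0.1360526  -0.5382201 ]
wrist egg 0.9 [419. 187.  49.  66.] [550.6 339.9  52. ]
wrist egg 0.88 [250. 182.  53.  65.] [557.9 186.6  52. ]
wrist egg 0.64 [161. 181.  56.  67.] [566.4 110.8  52. ]
wrist egg 0.63 [ 81.  74. 479. 212.] [509.6 218.   52. ]
top egg 0.73 [219. 220.  15.  15.] [568.4 111.7  52. ]
top egg 0.61 [185. 222.  21.  18.] [558.2 186.8  52. ]
top egg_cup 0.71 [357. 201.  22.  17.] [ 618.5 -253.8   25. ]
top egg_cup 0.63 [341. 231.  18.  17.] [ 533.2 -203.9   25. ]
scene [171.4, 196.7, 18.9, 19.8] 0.63
scene [199.3, 185.7, 17.3, 19.2] 0.48
```

View pics/fin.png

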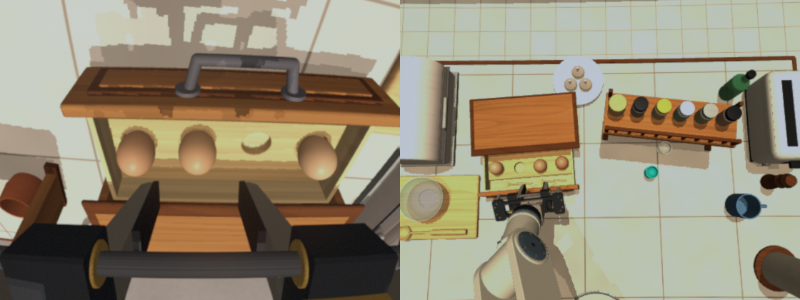

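The egg stands upright in hollow_3 (left half 197,150), the stored eggs are in place, the drawer is open and the cup is standing. The gripper touches nothing.

```bash
python3 -c "
from h import *
print(sign_off())"
```

```text
the job is handed in; nothing more can be done
None
```

The egg now stands upright in hollow_3, the drawer is open about 142 mm, the stored eggs are in their hollows and its own cup is standing; nothing came near the spare cup, but I didn't re-check it; the job was handed in at about 28 s on the robot's clock.

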